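# Seat the sharpening wheel in its stand

### The job

Lift the knife-sharpening wheel out of its wooden drying block and lower its axle into the two open slots of the stand. Press it down gently past the spring catches until both ends stand firmly on the bottom of their slots; the depth of the slots has been adjusted, so feel for it, hold it pressed home with about 20 N for half a second (never push with more than 25 N), then let go. Leave the candle, garlic and timer where they stand.

Things in the scene. Friction and masses are not known exactly. Their poses are not given: they have to be found in the camera images.
- wheel_center (a point): Centre of the sharpening wheel: loose grey stone disc 90 mm across, 22 mm thick, standing on its rim, 0.25 to 0.45 kg, on a 12 mm steel axle 126 mm long (52 mm sticks out on either side). y runs along the axle, level at the start; x and z turn with the wheel. At the start 53 mm over the worktop. Can be pinched from above across its flat faces, near the top of the rim.
- axle_a (a point): Point on the axle's centre line 52 mm from the wheel's centre, on the wheel's +y side; this part rests in a slot. The two ends are alike, either may go in either slot.
- axle_b (a point): The same point on the wheel's -y side.
- wheel: The sharpening wheel with its axle; origin and axes as wheel_center.
- block: Fixed pale wooden drying block, 110 x 62 x 24 mm, in whose 28 mm groove the wheel stands upright at the start (its rim 8 mm over the worktop; the groove's sides reach 24 mm). Origin at the centre of its underside, z up; the groove runs along x, the wheel's axle lies along y.
- stand: Fixed stand: wooden base 116 (x) x 144 (y) x 18 mm with two upright aluminium cheeks 10 mm thick, 66 mm wide in x, 113 mm high, centred at y = +52 and -52 mm (94 mm free between them). Origin at the centre of the underside, z up. Each cheek has a vertical slot, open at the top, centred on x = 0 and 15 mm wide; from z = 101 to 113 mm its mouth widens to 28 mm.
- seat_l (a point): Middle of the +y slot, 66 mm over the stand's underside; axes as the stand's. The rigid slot floors are alike in height but adjustable: a seated axle's centre line lies 0 to 18 mm above this point, different each time and not given by any pose. The floors and catches are named rests in the rules (rests_c0 the -y floor, rests_c1 the +y one).
- seat_r (a point): The same in the -y slot. In each slot a round sprung catch (10 mm across) sticks out 5 mm from the +x wall and yields towards +x. The axle meets the catches about 12 mm above its bottom position; together they resist with some 5 to 10 N until it is 4 mm above the bottom, then push it down and towards -x. An axle merely laid in stays up on them.
- candle: Bystander: candle in a short tumbler, 67 mm across, 64 mm high; origin at the centre of its underside.
- garlic: Bystander: garlic bulb, 56 mm; origin at the centre of its underside.
- timer: Bystander: round white wind-up kitchen timer, 63 mm across, 48 mm high; origin at the centre of its underside.
Mind the look-alikes: they are no part of the job. Leave any green look-alike of the wheel alone.

How it is judged:
By the outcome, as a careful person would: the job done as asked, in the order asked, and still so for the second after the job is handed in, with the robot touching nothing.
It also fails if it takes over 66 s, if anything falls off the work surface, if the arm or the gripper's body presses on something with over 40 N, if the wrist force passes 120 N, or if a joint passes its speed limit or range.

### The arm

A 6-joint arm with a two-finger parallel gripper is mounted at the origin on the work surface; the furniture and walls round the work are solid. World frame = base frame: x ahead of the robot, y to its left, z up, the work surface at z = 0. Lengths are in m, angles in rad, forces in N, time in s.
With the tool pointing down it reaches from about 0.275 to 0.825 m from the base axis. Payload 4.9 kg.
Tool frame: the origin (TCP) lies midway between the tips of the shut fingers; the grasp point (between the pads) lies pinch_z behind it (pinch_z is the distance from the TCP to the grasp point, in m); z points along the fingers, y is the line along which they close (so a half turn about z gives the same grasp; the last joint's range is limited). The gripper opens to 85 mm and grips with 20 to 120 N. Pads are 22 mm wide; open, the fingers measure 114 mm over their backs; the gripper's body (76 mm by 85 mm) begins 54 mm behind the grasp point. The pads swing forward as they close: fully open they stand 13 mm farther back than shut.
Start: joints at [-1.295, 0.326, -0.193, 1.052, 0, 1.437], TCP at [0.219, -0.504, 0.231] pointing down, gripper open.
Joint ranges: [-2.65, 2.65], [-0.97, 1.79], [-1.3, 1.35], [-1.93, 2.1], [-1.47, 1.37], [-3.14, 3.14]. Speed limits (rad/s): [2.57, 2.57, 3.14, 3.14, 3.14, 3.14].

### API

Orientations are given as a unit quaternion [x, y, z, w].
In Python, from bench import * gives the robot as it stands.
- The arm moves only by the tool move_arm, never from a script. Its argument "moves" is a list of rows, each an object with "slide": the shift along the tool's x, y, z scaled (see below), a list of three; "turn": the turn, a rotation vector about the tool's x, y, z scaled (see below), a list of three; "jaw": the closure, from 0 (fully open) to 1 (shut). In form: [{"slide": [x, y, z], "turn": [wx, wy, wz], "jaw": jaw}, ...]. A call has 1 to 20 rows; each row is the pose to reach, as a shift and turn from the pose commanded when the call began, along the tool's axes at that moment; what a row does not reach only later rows make up. The controller multiplies each number of a shift by 0.3 m and each number of a turn by 0.5 rad. A row lasts 1/8 s, in which the tool goes at most 62.5 mm and 10.7 degrees, less where a joint would pass 70% of its speed; a pose out of reach is approached as far as the arm can. A call with a number of a shift or a turn outside -1 to 1 is refused whole. A call with a gripper value outside its range is refused whole. The fingers move at their own pace and stop on an object; "squeeze" is the grip in N (left out, the last holds). Time passes only in rows, so rows that repeat a pose let the fingers close. It gives the time, the measured TCP pose, the force, the opening and the grip force at its end, in the units of the state.
- read_state(): the state, without advancing time (a new reading comes with each control period).
- read_camera(name): name is "scene" or "top"; returns the picture (480x640x3 uint8, blue, green, red); there is no depth.
- camera_info(name): a dict with "intrinsics" (3x3 intrinsics, pixels), "k1" (the pictures are not rectified: a ray, as slopes to the right and down, at radius r is drawn at 1 + k1 r^2 times it, then the intrinsics apply), "world_from_camera" (4x4, takes a point from camera to world coordinates). Camera axes: x right, y up, looking along -z (the intrinsics and any distortion apply to the point x, -y, -z); pixel columns grow to the right and rows downward; lengths in m; the calibration is good to about 2 mm. A picture is of the moment at which its call begins. camera_info takes no time and is no camera call.
- job_done(): hands the job in; it is judged then, once.
The state is a dict: "time_s": time; "qpos": joint angles; "joint_vel": joint speeds; "tau": joint torques, N m; "ee_pos": TCP position; "ee_rot": TCP orientation; "force": force on the tool from outside, world axes, zero at the start; "torque": the same for the moment, N m; "finger_gap": finger opening in m; "finger_force": force on a finger pad.
Only numpy, scipy, OpenCV 4.12 (cv2) and the standard library are available. Lean on these libraries where they do the work, as an engineer would, in place of code of your own. Each camera call takes 0.05 s, during which the arm holds its last target. There are 200 camera calls.

## Working session

There is one attempt and no reset: what is moved stays moved. The work goes in short steps, Python scripts to look and compute and a tool call to move; the robot and the scene stay as the last step left them, time stands still between calls to the robot, and variables do not carry over. Pictures are saved under pics/ and viewed, at most 10 in all, crops included, and the job is handed in when it is done.

Besides the shell and the picture viewer there is one more tool, called after "Request:" as name([rows], argument=value, ...), one row to a line, values as JSON. move_arm: Moves the arm, as the interface text tells. Shifts and turns lie within -1 to 1; 1 stands for 0.3 m of shift or 0.5 rad of turn. Its arguments: {"type":"object","properties":{"moves":{"type":"array","items":{"type":"object","properties":{"slide":{"type":"array","items":{"type":"number"}},"turn":{"type":"array","items":{"type":"number"}},"jaw":{"type":"number"}}}},"squeeze":{"type":"number"}},"required":["moves"]}

```bash
mkdir -p pics; ls; python3 - <<'E'
from bench import *
import cv2,numpy as np
for n in("scene","top"):
    cv2.imwrite(f"pics/{n}0.png",read_camera(n)); i=camera_info(n); print(n,np.round(i["intrinsics"],1).tolist(),i["k1"],np.round(i["world_from_camera"],4).tolist())
print(read_state())
import bench; print([x for x in dir(bench) if x[0]!='_'])
E
```

```text
pics
scene [[502.9, 0.0, 315.7], [0.0, 502.9, 239.9], [0.0, 0.0, 1.0]] -0.045144293853945694 [[-0.7814, 0.336, -0.5259, -0.2302], [-0.6236, -0.3868, 0.6794, 0.803], [0.0249, 0.8588, 0.5117, 0.6638], [0.0, 0.0, 0.0, 1.0]]
top [[456.4, 0.0, 316.9], [0.0, 456.4, 241.9], [0.0, 0.0, 1.0]] -0.029173433970278977 [[0.0035, 0.9975, -0.0703, 0.321], [-0.9998, 0.0021, -0.0208, -0.0019], [-0.0206, 0.0704, 0.9973, 0.9698], [0.0, 0.0, 0.0, 1.0]]
{'time_s': 0.1, 'qpos': array([-1.29521247e+00,  3.26874437e-01, -1.93473145e-01,  1.05200009e+00,
       -2.09952293e-07,  1.43659679e+00]), 'joint_vel': array([ 0.00075619, -0.00137948,  0.00190421, -0.0004478 , -0.00060769,
       -0.00097789]), 'tau': array([ 1.18346154e-03, -4.44239295e+01,  2.63038909e+01,  7.82762188e-03,
       -4.45049420e-05, -2.30313432e-06]), 'ee_pos': array([ 0.21899506, -0.50395897,  0.23058167]), 'ee_rot': array([ 9.79082731e-01,  2.03461064e-01, -5.48928958e-05, -7.73725991e-04]), 'force': array([-0.0157378 , -0.40145728, -0.63942146]), 'torque': array([ 0.00778885, -0.01604365, -0.01817675]), 'finger_force': 0.0, 'finger_gap': 0.08556120414346725}
['PlanningError', 'camera_info', 'job_done', 'pinch_z', 'read_camera', 'read_state']
```

View pics/scene0.png

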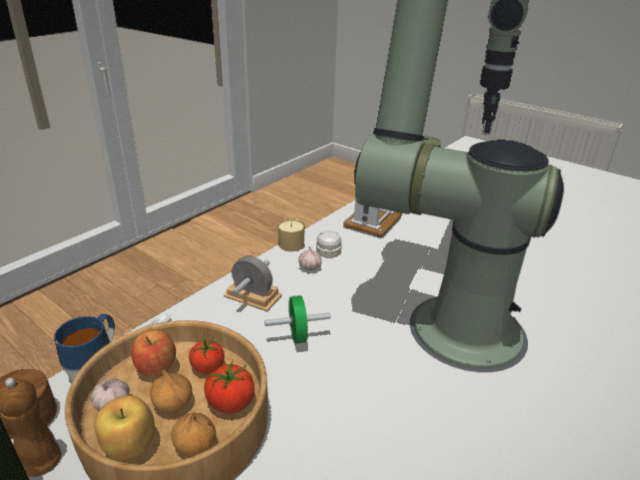

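View pics/top0.png

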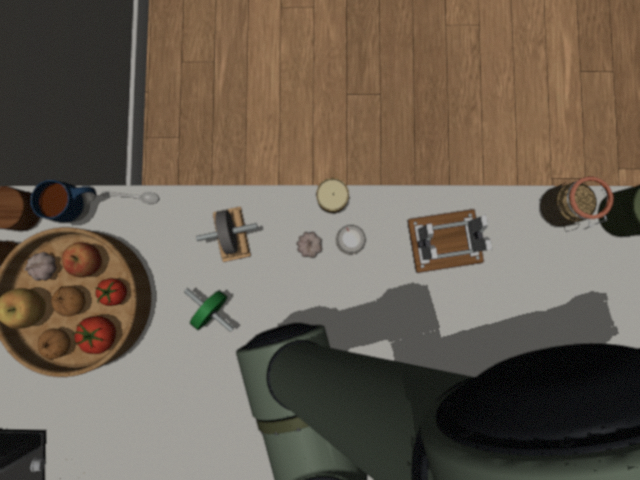

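The scene view shows the grey wheel in its block at about (252,277), the green look-alike at (299,320), and the stand partly hidden behind the arm at (372,212). The top view shows the wheel at (229,231), the stand at (449,241), and the candle, garlic and timer between them at (332,196), (309,244) and (350,239).

```bash
cat > h.py <<'E'
from bench import *
import cv2,numpy as np
from scipy.spatial.transform import Rotation as R
def ray(n,px):
    i=camera_info(n);K=np.array(i["intrinsics"]);T=np.array(i["world_from_camera"])
    d=(np.array(px,float)-K[:2,2])/[K[0,0],K[1,1]]; s=d.copy()
    for _ in range(20): s=d/(1+i["k1"]*(s@s))
    v=T[:3,:3]@[s[0],-s[1],-1]; return T[:3,3],v/np.linalg.norm(v)
def plane(n,px,z):
    o,v=ray(n,px); return o+v*(z-o[2])/v[2]
def proj(n,P):
    i=camera_info(n);K=np.array(i["intrinsics"]);T=np.array(i["world_from_camera"])
    c=T[:3,:3].T@(np.array(P)-T[:3,3]); s=np.array([c[0],-c[1]])/-c[2]; s=s*(1+i["k1"]*(s@s)); return K[:2,:2]@s+K[:2,2]
def tri(pa,pb,a="top",b="scene"):
    o,v=ray(a,pa);p,w=ray(b,pb)
    t=np.linalg.lstsq(np.c_[v,-w],p-o,rcond=None)[0]; A=o+t[0]*v;B=p+t[1]*w
    return (A+B)/2,np.linalg.norm(A-B)
E
python3 - <<'E'
from h import *
t=cv2.imread("pics/top0.png");s=cv2.imread("pics/scene0.png")
def crop(im,x,y,w=80,h=60): return cv2.resize(im[y:y+h,x:x+w],(400,300),interpolation=cv2.INTER_CUBIC)
cv2.imwrite("pics/c1.png",np.vstack([np.hstack([crop(t,190,200),crop(t,408,208)]),np.hstack([crop(s,215,250),crop(s,335,180)])]))
for p in [(198,238),(262,227),(229,231)]: print(plane("top",p,.053))
for p in [(409,218),(475,209),(484,262),(417,271)]: print(plane("top",p,.018))
print(pinch_z if not callable(pinch_z) else pinch_z())
E
```

```text
[0.39309648 0.2588415  0.053     ]
[0.41567362 0.12862718 0.053     ]
[0.4074491  0.19571181 0.053     ]
[ 0.43866596 -0.17457041  0.018     ]
[ 0.45789051 -0.31293693  0.018     ]
[ 0.34697853 -0.32930178  0.018     ]
[ 0.32799813 -0.18997989  0.018     ]
0.0187
```

View pics/c1.png

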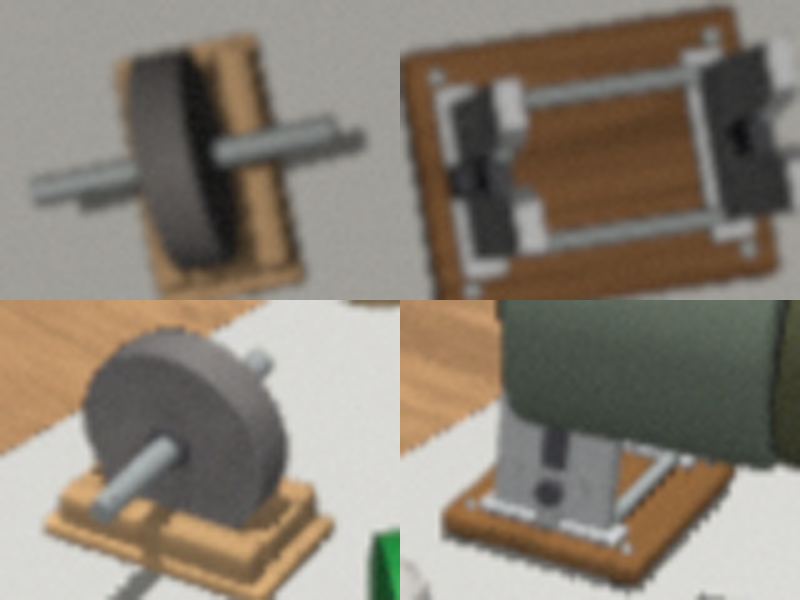

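The crop shows the axle ends in the top view at about (196,238) and (257,225.5), and in the scene view at (235,291) and (267,262). The stand's two slotted cheeks are clear from above.

```bash
python3 - <<'E'
from h import *
a,e=tri((196.5,237.6),(235.2,291.5));b,f=tri((256.7,225.4),(267.2,262)); print("axle",a,e,b,f,"len",np.linalg.norm(a-b),"mid",(a+b)/2,"yaw",np.arctan2(-(a-b)[0],(a-b)[1]))
# wheel top view disc mask centroid (dark grey)
S=np.array([.3929,-.2517,0]);Y=.137;Rz=R.from_euler('z',Y).as_matrix()
im=cv2.imread("pics/top0.png")
for n,p in dict(seatL=(0,.052,.113),seatR=(0,-.052,.113),Lx=(.033,.052,.113),Lx_=(-.033,.052,.113),c=(.058,.072,.018)).items():
    u=proj("top",S+Rz@np.array(p)); print(n,u,"crop",(u-[408,208]+.5)*5+[399.5,-.5])
u=proj("scene",S+Rz@np.array((-.033,.057,.018)));print((u-[335,180])*5+[400,300])
u=proj("scene",S+Rz@np.array((.033,.057,.018)));print((u-[335,180])*5+[400,300])
E
```

```text
axle [0.39246171 0.26012609 0.05556086] 0.003185895474893306 [0.41804877 0.13864442 0.05468274] 0.0017269703368517613 len 0.12415017019823288 mid [0.40525524 0.19938526 0.0551218 ] yaw 0.20759056398781067
seatL [432.10343241 239.81226489] crop [522.51716207 161.06132446]
seatR [486.85828397 232.38474436] crop [796.29141987 123.92372181]
Lx [429.45260313 222.48667508] crop [509.26301567  74.43337541]
Lx_ [434.75868419 257.23264501] crop [535.79342096 248.16322507]
c [407.9770554  217.11669744] crop [401.885277    47.58348722]
[597.09418366 544.33940041]
[485.15224816 510.96743257]
```

```bash
cat >> h.py <<'E'
def cmd(p0,yaw0,p1,yaw1):
    """units from pose p0,yaw0 (tool down) to p1,yaw1"""
    R0=R.from_euler('z',yaw0)*R.from_euler('x',np.pi)
    return np.round(R0.inv().apply(np.array(p1)-p0)/.3,4),np.round(-(yaw1-yaw0)/.5,4)
E
python3 - <<'E'
from h import *
s=read_state();p=s["ee_pos"];y=R.from_quat(s["ee_rot"]).as_matrix();y=np.arctan2(y[1,0],y[0,0]);print(p,y)
q=np.array([.405,.199,.20]);Y=np.pi+.20
for k in range(6):
    f=lambda k:(p+(q-p)*k/6,y+(Y-y)*k/6)
    print(*cmd(*f(k),*f(k+1)))
E
```

```text
[ 0.21899506 -0.50395897  0.23058167] 0.40978323791280524
[ 0.2504 -0.317   0.017 ] -0.9773
[ 0.3699 -0.1624  0.017 ] -0.9773
[0.4028 0.0302 0.017 ] -0.9773
[0.3415 0.2158 0.017 ] -0.9773
[0.2002 0.3509 0.017 ] -0.9773
[0.0121 0.4038 0.017 ] -0.9773
```

Request:
move_arm([
  {"slide": [0.25,-0.317,0.017],"turn": [0,0,-0.977],"jaw": 0.3},
  {"slide": [0.25,-0.317,0.017],"turn": [0,0,-0.977],"jaw": 0.3},
  {"slide": [0.25,-0.317,0.017],"turn": [0,0,-0.977],"jaw": 0.3},
  {"slide": [0.25,-0.317,0.017],"turn": [0,0,-0.977],"jaw": 0.3},
], squeeze=80)

```text
time_s: 0.6
ee_pos: [0.2502, -0.3869, 0.2262]
ee_rot: [0.901, 0.434, -0.0, 0.0]
force: [-0.4, -0.7, -0.3]
finger_gap: 0.0599
finger_force: 0.0
```

Request:
move_arm([
  {"slide": [0.37,-0.162,0.017],"turn": [0,0,-0.977],"jaw": 0.3},
  {"slide": [0.37,-0.162,0.017],"turn": [0,0,-0.977],"jaw": 0.3},
  {"slide": [0.37,-0.162,0.017],"turn": [0,0,-0.977],"jaw": 0.3},
  {"slide": [0.37,-0.162,0.017],"turn": [0,0,-0.977],"jaw": 0.3},
])

```text
time_s: 1.1
ee_pos: [0.2815, -0.2707, 0.2213]
ee_rot: [0.77, 0.638, -0.0, 0.0]
force: [0.7, -0.6, 0.5]
finger_gap: 0.0597
finger_force: 0.0
```

Request:
move_arm([
  {"slide": [0.403,0.03,0.017],"turn": [0,0,-0.977],"jaw": 0.3},
  {"slide": [0.403,0.03,0.017],"turn": [0,0,-0.977],"jaw": 0.3},
  {"slide": [0.403,0.03,0.017],"turn": [0,0,-0.977],"jaw": 0.3},
  {"slide": [0.403,0.03,0.017],"turn": [0,0,-0.977],"jaw": 0.3},
])

```text
time_s: 1.6
ee_pos: [0.3127, -0.1536, 0.2161]
ee_rot: [0.593, 0.805, -0.0, 0.0]
force: [-0.9, -0.1, -0.4]
finger_gap: 0.0595
finger_force: 0.0
```

Request:
move_arm([
  {"slide": [0.342,0.216,0.017],"turn": [0,0,-0.977],"jaw": 0.3},
  {"slide": [0.342,0.216,0.017],"turn": [0,0,-0.977],"jaw": 0.3},
  {"slide": [0.342,0.216,0.017],"turn": [0,0,-0.977],"jaw": 0.3},
  {"slide": [0.342,0.216,0.017],"turn": [0,0,-0.977],"jaw": 0.3},
])

```text
time_s: 2.1
ee_pos: [0.3438, -0.0362, 0.2109]
ee_rot: [0.381, 0.924, -0.0, 0.0]
force: [0.7, -0.3, -0.5]
finger_gap: 0.0595
finger_force: 0.0
```

Request:
move_arm([
  {"slide": [0.2,0.351,0.017],"turn": [0,0,-0.977],"jaw": 0.3},
  {"slide": [0.2,0.351,0.017],"turn": [0,0,-0.977],"jaw": 0.3},
  {"slide": [0.2,0.351,0.017],"turn": [0,0,-0.977],"jaw": 0.3},
  {"slide": [0.2,0.351,0.017],"turn": [0,0,-0.977],"jaw": 0.3},
])

```text
time_s: 2.6
ee_pos: [0.3749, 0.0805, 0.2057]
ee_rot: [0.147, 0.989, -0.0, -0.0]
force: [-0.4, -1.1, -0.1]
finger_gap: 0.0596
finger_force: 0.0
```

Request:
move_arm([
  {"slide": [0.012,0.404,0.017],"turn": [0,0,-0.977],"jaw": 0.3},
  {"slide": [0.012,0.404,0.017],"turn": [0,0,-0.977],"jaw": 0.3},
  {"slide": [0.012,0.404,0.017],"turn": [0,0,-0.977],"jaw": 0.3},
  {"slide": [0.012,0.404,0.017],"turn": [0,0,-0.977],"jaw": 0.3},
  {"slide": [0.012,0.404,0.017],"turn": [0,0,-0.977],"jaw": 0.3},
  {"slide": [0.012,0.404,0.017],"turn": [0,0,-0.977],"jaw": 0.3},
])

```text
time_s: 3.35
ee_pos: [0.4057, 0.1975, 0.2008]
ee_rot: [-0.097, 0.995, 0.0, 0.0]
force: [0.4, -0.4, 0.0]
finger_gap: 0.0594
finger_force: 0.0
```

```bash
python3 - <<'E'
from h import *
t=read_camera("top");s=read_camera("scene")
cv2.imwrite("pics/top1.png",t);cv2.imwrite("pics/scene1.png",s)
def crop(im,x,y,w=100,h=75): return cv2.resize(im[y:y+h,x:x+w],(400,300),interpolation=cv2.INTER_CUBIC)
cv2.imwrite("pics/c2.png",np.vstack([np.hstack([crop(t,190,190),crop(t,400,200)]),np.hstack([crop(s,205,220),crop(s,325,170)])]))
E
```

```text
(no output)
```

View pics/c2.png

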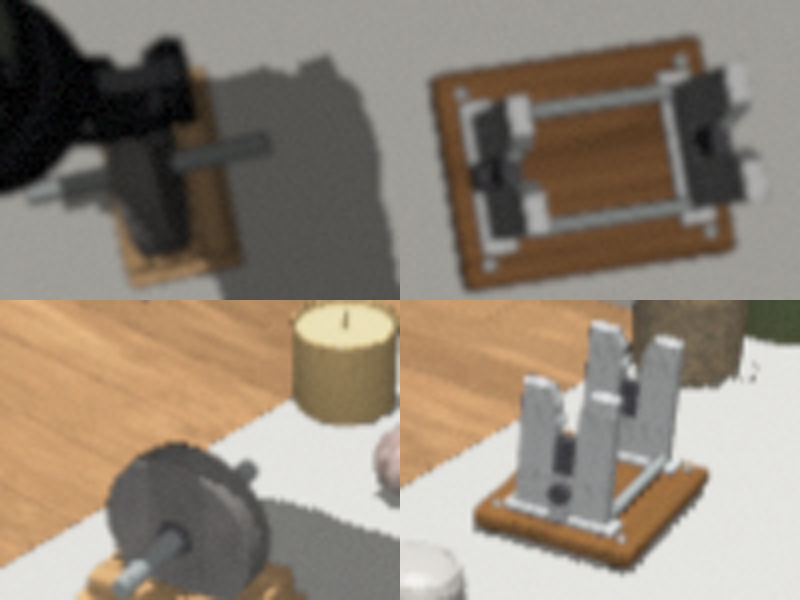

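The stand is now unobstructed. In the scene crop its prong tops are at (541,382), (604,400), (604,327) and (668,342). In the top crop the outer ends of the left cheek are at about (519,95) and (537,236), and of the right cheek at about (735,63) and (756,200). The gripper is above the wheel.

Request:
move_arm([
  {"slide": [0,0,0.2],"turn": [0,0,0],"jaw": 0.3},
  {"slide": [0,0,0.33],"turn": [0,0,0],"jaw": 0.3},
  {"slide": [0,0,0.4],"turn": [0,0,0],"jaw": 0.3},
  {"slide": [0,0,0.445],"turn": [0,0,0],"jaw": 0.3},
  {"slide": [0,0,0.445],"turn": [0,0,0],"jaw": 0.3},
  {"slide": [0,0,0.445],"turn": [0,0,0],"jaw": 0.3},
])

```text
time_s: 4.2
ee_pos: [0.4062, 0.1988, 0.068]
ee_rot: [-0.099, 0.995, 0.0, 0.001]
force: [-0.2, -0.7, -0.0]
finger_gap: 0.06
finger_force: 0.0
```

```bash
python3 - <<'E'
from h import *
print(read_state()["force"])
im=cv2.imread("pics/top1.png").astype(int);b,g,r=im[...,0],im[...,1],im[...,2]
m=((r-b)>30).astype(np.uint8)*255; m[:195]=0;m[290:]=0;m[:,:400]=0;m[:,500:]=0
m=cv2.morphologyEx(m,cv2.MORPH_OPEN,np.ones((3,3)))
cs=max(cv2.findContours(m,cv2.RETR_EXTERNAL,cv2.CHAIN_APPROX_NONE)[0],key=cv2.contourArea)
h=cv2.convexHull(cs)[:,0]
for z in(.018,):
    P=np.array([plane("top",p,z)[:2] for p in h],np.float32); print(cv2.minAreaRect(P))
# prong tops
for nm,c4 in dict(L=((519.5,95),(537,236)),R=((735,63),(756,200))).items():
    e=[plane("top",((u-400+.5)/4-.5+400,(v+.5)/4-.5+200),.113) for u,v in c4]; d=e[0]-e[1]; print(nm,(e[0]+e[1])/2,np.linalg.norm(d),np.arctan2(d[1],d[0]))
T={'L+':((520,113),(541,382)),'L-':((537,217),(604,400)),'R+':((735,82),(604,327)),'R-':((754,180),(668,342))}
for k,(a,c) in T.items():
    print(k,*tri(((a[0]-400+.5)/4-.5+400,(a[1]+.5)/4-.5+200),((c[0]-400+.5)/4-.5+325,(c[1]-300+.5)/4-.5+170)))
E
```

```text
[-0.19031429 -0.65785187 -0.03784895]
((0.3921065330505371, -0.24949488043785095), (0.11211929470300674, 0.14051766693592072), 8.970020294189453)
L [ 0.38365278 -0.19937543  0.113     ] 0.06670702840367074 0.10905575672280385
R [ 0.39986835 -0.3015966   0.113     ] 0.0651226899449397 0.1291633577133058
L+ [ 0.40669954 -0.19666476  0.11392938] 0.003631320251935158
L- [ 0.35972268 -0.20266388  0.11392191] 0.0008900697663034576
R+ [ 0.42209639 -0.29699323  0.11517697] 0.0019351803710227935
R- [ 0.37602622 -0.30485139  0.11514675] 0.0019150887669946634
```

Request:
move_arm([
  {"slide": [0,0,0.005],"turn": [0,0,0],"jaw": 1},
  {"slide": [0,0,0.005],"turn": [0,0,0],"jaw": 1},
  {"slide": [0,0,0.005],"turn": [0,0,0],"jaw": 1},
  {"slide": [0,0,0.005],"turn": [0,0,0],"jaw": 1},
  {"slide": [0,0,0.005],"turn": [0,0,0],"jaw": 1},
  {"slide": [0,0,0.005],"turn": [0,0,0],"jaw": 1},
  {"slide": [0,0,0.005],"turn": [0,0,0],"jaw": 1},
  {"slide": [0,0,0.005],"turn": [0,0,0],"jaw": 1},
], squeeze=80)

```text
time_s: 5.2
ee_pos: [0.4059, 0.1988, 0.0663]
ee_rot: [-0.099, 0.995, 0.0, 0.001]
force: [-0.6, -1.1, 6.5]
finger_gap: 0.021
finger_force: 78.1
```

Request:
move_arm([
  {"slide": [0,0,-0.05],"turn": [0,0,0],"jaw": 1},
  {"slide": [0,0,-0.15],"turn": [0,0,0],"jaw": 1},
  {"slide": [0,0,-0.3],"turn": [0,0,0],"jaw": 1},
  {"slide": [0,0,-0.45],"turn": [0,0,0],"jaw": 1},
  {"slide": [0,0,-0.5],"turn": [0,0,0],"jaw": 1},
  {"slide": [0,0,-0.5],"turn": [0,0,0],"jaw": 1},
  {"slide": [0,0,-0.5],"turn": [0,0,0],"jaw": 1},
])

```text
time_s: 6.08
ee_pos: [0.4044, 0.1982, 0.2143]
ee_rot: [-0.099, 0.995, -0.0, -0.001]
force: [-0.7, -0.4, -4.3]
finger_gap: 0.0206
finger_force: 79.0
```

```bash
python3 - <<'E'
from h import *
s=read_state();print(s["force"],s["torque"])
p=np.array([.4052,.199,.2165]);y=np.pi+.2
q=np.array([.392,-.25,.2165]);Y=np.pi+.156
m=(p+q)/2
print(*cmd(p,y,m,y),*cmd(m,y,q,Y))
t=read_camera("top");s=read_camera("scene")
cv2.imwrite("pics/top2.png",t);cv2.imwrite("pics/scene2.png",s)
def crop(im,x,y,w=200,h=150): return cv2.resize(im[y:y+h,x:x+w],(400,300),interpolation=cv2.INTER_CUBIC)
cv2.imwrite("pics/c3.png",np.hstack([crop(t,140,160),crop(s,150,140)]))
E
```

```text
[-0.69023096 -0.41542228 -4.28053973] [ 0.00334946 -0.05072206  0.03339184]
[ 0.1702 -0.729  -0.    ] -0.0 [ 0.1702 -0.729  -0.    ] 0.088
```

View pics/c3.png

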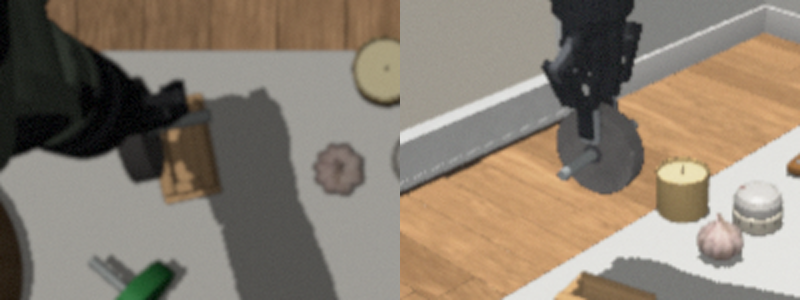

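The wheel is lifted cleanly and hangs level, seen at about (600,150) in the scene crop, and the block is empty. Next I carry it over to the stand.

Request:
move_arm([
  {"slide": [0.04,-0.15,0],"turn": [0,0,0],"jaw": 1},
  {"slide": [0.08,-0.3,0],"turn": [0,0,0],"jaw": 1},
  {"slide": [0.12,-0.45,0],"turn": [0,0,0],"jaw": 1},
  {"slide": [0.15,-0.6,0],"turn": [0,0,0],"jaw": 1},
  {"slide": [0.17,-0.729,0],"turn": [0,0,0],"jaw": 1},
])

```text
time_s: 6.8
ee_pos: [0.3979, -0.0273, 0.2149]
ee_rot: [-0.099, 0.995, 0.0, -0.001]
force: [1.0, 0.3, -3.4]
finger_gap: 0.0208
finger_force: 79.9
```

Request:
move_arm([
  {"slide": [0.04,-0.15,0],"turn": [0,0,0.03],"jaw": 1},
  {"slide": [0.08,-0.3,0],"turn": [0,0,0.06],"jaw": 1},
  {"slide": [0.12,-0.45,0],"turn": [0,0,0.088],"jaw": 1},
  {"slide": [0.15,-0.6,0],"turn": [0,0,0.088],"jaw": 1},
  {"slide": [0.17,-0.729,0],"turn": [0,0,0.088],"jaw": 1},
  {"slide": [0.17,-0.729,0],"turn": [0,0,0.088],"jaw": 1},
  {"slide": [0.17,-0.729,0],"turn": [0,0,0.088],"jaw": 1},
  {"slide": [0.17,-0.729,0],"turn": [0,0,0.088],"jaw": 1},
])

```text
time_s: 7.8
ee_pos: [0.3917, -0.2491, 0.2152]
ee_rot: [-0.078, 0.997, 0.001, -0.0]
force: [0.3, 0.1, -4.4]
finger_gap: 0.0208
finger_force: 80.1
```

```bash
python3 - <<'E'
from h import *
s=read_state();print(s["ee_pos"],s["ee_rot"],s["force"],s["torque"])
t=read_camera("top");s=read_camera("scene")
cv2.imwrite("pics/top3.png",t);cv2.imwrite("pics/scene3.png",s)
def crop(im,x,y,w=100,h=75): return cv2.resize(im[y:y+h,x:x+w],(400,300),interpolation=cv2.INTER_CUBIC)
cv2.imwrite("pics/c4.png",np.vstack([np.hstack([crop(t,400,195),crop(t,440,195)]),np.hstack([crop(s,325,170),crop(s,330,110)])]))
E
```

```text
[ 0.39170969 -0.24909266  0.21521138] [-7.81577113e-02  9.96940720e-01  6.04400437e-04 -4.55926283e-04] [ 0.29441469  0.08578947 -4.40806077] [ 0.02304718 -0.02409269  0.01056834]
```

View pics/c4.png

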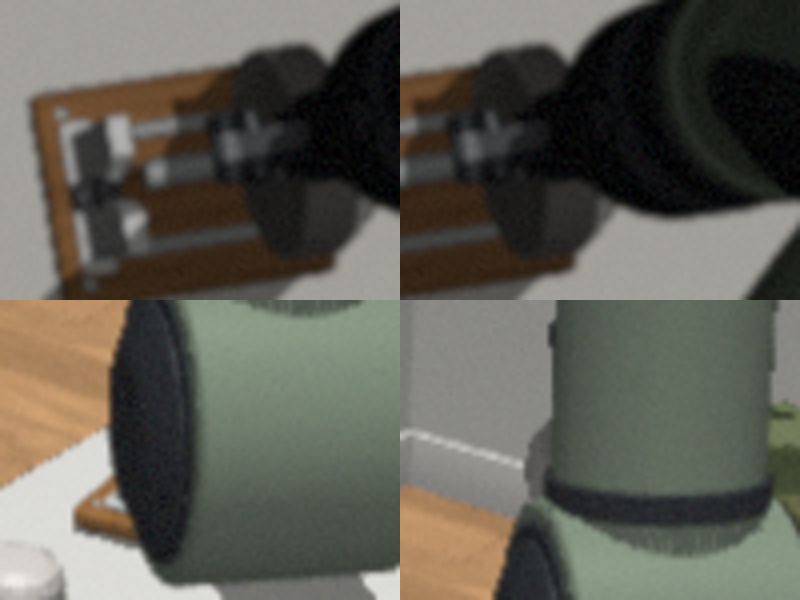

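In the top crop the +y axle end is at about (149,172) and the wheel's rim runs from (290,45) to (310,258). The arm hides the scene view.

```bash
python3 - <<'E'
from h import *
f=lambda u,v,z:plane("top",((u+.5)/4-.5+400,(v+.5)/4-.5+195),z)
S=np.array([.3917,-.2502,0]);Rz=R.from_euler('z',.156)
for n,p in dict(end=(149,172),mid=(190,168.5),rim1=(285,45),rim2=(310,257)).items():
    P=f(*p,.202);print(n,P,Rz.inv().apply(P-S))
E
```

```text
end [ 0.3827753  -0.18765774  0.202     ] [0.00090074 0.0631694  0.202     ]
mid [ 0.38428691 -0.20490841  0.202     ] [-0.00028621  0.04589335  0.202     ]
rim1 [ 0.43674128 -0.24594696  0.202     ] [ 0.04515511 -0.00279659  0.202     ]
rim2 [ 0.34717192 -0.25458377  0.202     ] [-0.04466845  0.0025877   0.202     ]
```

Request:
move_arm([
  {"slide": [0,0,0.1],"turn": [0,0,0],"jaw": 1},
  {"slide": [0,0,0.2],"turn": [0,0,0],"jaw": 1},
  {"slide": [0,0,0.26],"turn": [0,0,0],"jaw": 1},
  {"slide": [0,0,0.3],"turn": [0,0,0],"jaw": 1},
  {"slide": [0,0,0.32],"turn": [0,0,0],"jaw": 1},
  {"slide": [0,0,0.32],"turn": [0,0,0],"jaw": 1},
  {"slide": [0,0,0.32],"turn": [0,0,0],"jaw": 1},
  {"slide": [0,0,0.32],"turn": [0,0,0],"jaw": 1},
], squeeze=110)

```text
time_s: 8.9
ee_pos: [0.3924, -0.2507, 0.1203]
ee_rot: [-0.078, 0.997, -0.0, 0.0]
force: [0.0, -0.1, -3.6]
finger_gap: 0.0207
finger_force: 110.1
```

```bash
python3 - <<'E'
from h import *
s=read_state();print(s["ee_pos"],s["ee_rot"],s["force"],s["torque"])
t=read_camera("top");cv2.imwrite("pics/top4.png",t)
cv2.imwrite("pics/c5.png",cv2.resize(t[200:275,400:500],(800,600),interpolation=cv2.INTER_CUBIC))
E
```

```text
[ 0.39239512 -0.25069845  0.12025131] [-7.75096720e-02  9.96991432e-01 -4.15573813e-04  4.04219375e-04] [ 0.02949285 -0.13790201 -3.64414141] [-0.00077618 -0.06978721  0.00660097]
```

View pics/c5.png

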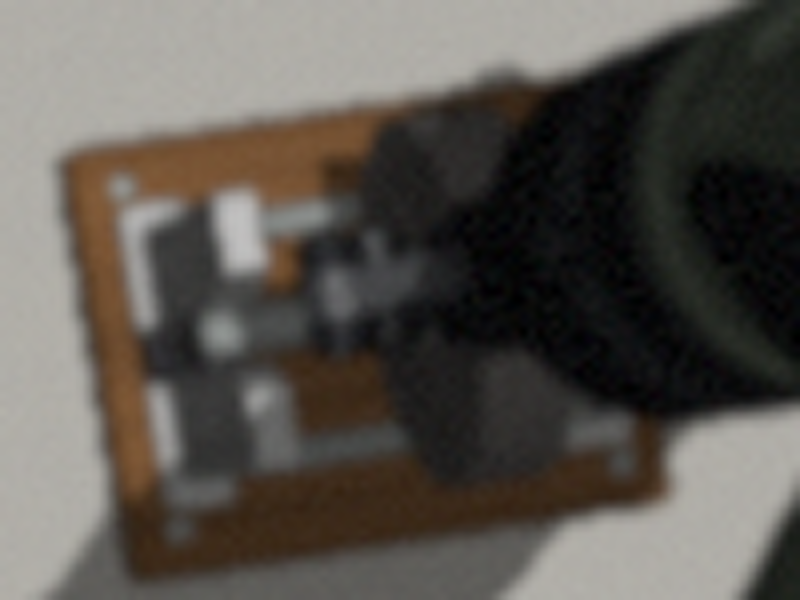

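The axle's +y end is at (225–300,330) in the crop, centred between the prong tops, which end at 275 and start at 375. The axle is in the mouth with no contact force.

Request:
move_arm([
  {"slide": [0,0,0.007],"turn": [0,0,0],"jaw": 1},
  {"slide": [0,0,0.014],"turn": [0,0,0],"jaw": 1},
  {"slide": [0,0,0.014],"turn": [0,0,0],"jaw": 1},
])

```text
time_s: 9.32
ee_pos: [0.3919, -0.2502, 0.1152]
ee_rot: [-0.078, 0.997, 0.0, -0.0]
force: [0.6, -0.1, -4.2]
finger_gap: 0.0203
finger_force: 110.1
```

Request:
move_arm([
  {"slide": [0,0,0.007],"turn": [0,0,0],"jaw": 1},
  {"slide": [0,0,0.014],"turn": [0,0,0],"jaw": 1},
  {"slide": [0,0,0.014],"turn": [0,0,0],"jaw": 1},
])

```text
time_s: 9.7
ee_pos: [0.3919, -0.2502, 0.1111]
ee_rot: [-0.078, 0.997, 0.0, -0.0]
force: [0.3, 0.8, -4.0]
finger_gap: 0.0205
finger_force: 110.1
```

Request:
move_arm([
  {"slide": [0,0,0.007],"turn": [0,0,0],"jaw": 1},
  {"slide": [0,0,0.007],"turn": [0,0,0],"jaw": 1},
])

```text
time_s: 9.95
ee_pos: [0.3918, -0.2507, 0.1093]
ee_rot: [-0.077, 0.997, -0.0, -0.0]
force: [-0.9, -0.6, -2.3]
finger_gap: 0.0202
finger_force: 110.2
```

Request:
move_arm([
  {"slide": [0,0,0.007],"turn": [0,0,0],"jaw": 1},
  {"slide": [0,0,0.007],"turn": [0,0,0],"jaw": 1},
])

```text
time_s: 10.2
ee_pos: [0.3913, -0.251, 0.1071]
ee_rot: [-0.077, 0.997, -0.001, -0.001]
force: [-5.3, -2.3, -0.1]
finger_gap: 0.0203
finger_force: 110.7
```

Request:
move_arm([
  {"slide": [0,0,0.007],"turn": [0,0,0],"jaw": 1},
  {"slide": [0,0,0.007],"turn": [0,0,0],"jaw": 1},
])

```text
time_s: 10.45
ee_pos: [0.3907, -0.2503, 0.1044]
ee_rot: [-0.077, 0.997, 0.0, -0.001]
force: [-5.7, -1.6, -1.9]
finger_gap: 0.0206
finger_force: 110.4
```

Request:
move_arm([
  {"slide": [0,0,0.007],"turn": [0,0,0],"jaw": 1},
  {"slide": [0,0,0.007],"turn": [0,0,0],"jaw": 1},
])

```text
time_s: 10.7
ee_pos: [0.3905, -0.2497, 0.1018]
ee_rot: [-0.077, 0.997, 0.001, -0.002]
force: [-4.8, -2.8, -5.7]
finger_gap: 0.0204
finger_force: 109.8
```

Request:
move_arm([
  {"slide": [0,0,0.005],"turn": [0,0,0],"jaw": 1},
  {"slide": [0,0,0.005],"turn": [0,0,0],"jaw": 1},
])

```text
time_s: 10.95
ee_pos: [0.3905, -0.2495, 0.1004]
ee_rot: [-0.077, 0.997, 0.001, -0.002]
force: [-5.2, -1.6, -4.4]
finger_gap: 0.0206
finger_force: 109.8
```

Request:
move_arm([
  {"slide": [0,0,0.005],"turn": [0,0,0],"jaw": 1},
  {"slide": [0,0,0.005],"turn": [0,0,0],"jaw": 1},
])

```text
time_s: 11.2
ee_pos: [0.3905, -0.2494, 0.0987]
ee_rot: [-0.077, 0.997, 0.001, -0.002]
force: [-5.3, -0.8, -9.0]
finger_gap: 0.0202
finger_force: 109.5
```

Request:
move_arm([
  {"slide": [0,0,0.003],"turn": [0,0,0],"jaw": 1},
  {"slide": [0,0,0.003],"turn": [0,0,0],"jaw": 1},
])

```text
time_s: 11.45
ee_pos: [0.3906, -0.2494, 0.098]
ee_rot: [-0.077, 0.997, 0.001, -0.001]
force: [-5.9, -1.6, -6.7]
finger_gap: 0.0204
finger_force: 109.9
```

Request:
move_arm([
  {"slide": [0,0,0.003],"turn": [0,0,0],"jaw": 1},
  {"slide": [0,0,0.003],"turn": [0,0,0],"jaw": 1},
])

```text
time_s: 11.7
ee_pos: [0.3907, -0.2495, 0.0976]
ee_rot: [-0.077, 0.997, 0.001, -0.001]
force: [-5.6, 0.6, -1.2]
finger_gap: 0.0208
finger_force: 110.7
```

Request:
move_arm([
  {"slide": [0,0,0.003],"turn": [0,0,0],"jaw": 1},
  {"slide": [0,0,0.003],"turn": [0,0,0],"jaw": 1},
])

```text
time_s: 11.95
ee_pos: [0.3908, -0.2494, 0.0973]
ee_rot: [-0.078, 0.997, 0.001, -0.001]
force: [-7.3, 2.6, 4.0]
finger_gap: 0.0205
finger_force: 111.6
```

Request:
move_arm([
  {"slide": [0,0,0.002],"turn": [0,0,0],"jaw": 1},
  {"slide": [0,0,0.004],"turn": [0,0,0],"jaw": 1},
  {"slide": [0,0,0.004],"turn": [0,0,0],"jaw": 1},
])

```text
time_s: 12.32
ee_pos: [0.3908, -0.2494, 0.097]
ee_rot: [-0.077, 0.997, 0.0, -0.001]
force: [-10.2, 5.2, 14.4]
finger_gap: 0.0204
finger_force: 113.0
```

```bash
python3 - <<'E'
from h import *
for _ in range(4):
    read_camera("top");s=read_state();print(s["time_s"],s["ee_pos"].round(4),s["force"].round(1),s["torque"].round(2))
E
```

```text
12.375 [ 0.3908 -0.2494  0.097 ] [-9.2  5.5 14.1] [ 0.22  2.08 -0.23]
12.425 [ 0.3908 -0.2494  0.097 ] [-9.8  5.6 14.4] [ 0.28  2.09 -0.24]
12.475 [ 0.3908 -0.2494  0.097 ] [-9.8  5.3 14.6] [ 0.2   2.14 -0.23]
12.525 [ 0.3908 -0.2494  0.097 ] [-9.6  5.2 14.6] [ 0.21  2.1  -0.2 ]
```

Request:
move_arm([
  {"slide": [0.001,0.001,0],"turn": [0,0,0],"jaw": 1},
  {"slide": [0.002,0.0015,0],"turn": [0,0,0],"jaw": 1},
  {"slide": [0.002,0.0015,0.0005],"turn": [0,0,0],"jaw": 1},
])

```text
time_s: 12.9
ee_pos: [0.3907, -0.2494, 0.097]
ee_rot: [-0.078, 0.997, 0.0, -0.0]
force: [-8.3, 4.3, 14.4]
finger_gap: 0.0205
finger_force: 112.4
```

Now press a little more.

Request:
move_arm([
  {"slide": [0.001,0.001,0.001],"turn": [0,0,0],"jaw": 1},
  {"slide": [0.001,0.001,0.0015],"turn": [0,0,0],"jaw": 1},
  {"slide": [0.001,0.001,0.0015],"turn": [0,0,0],"jaw": 1},
])

```text
time_s: 13.28
ee_pos: [0.3907, -0.2494, 0.0969]
ee_rot: [-0.078, 0.997, -0.0, -0.0]
force: [-8.8, 5.0, 15.8]
finger_gap: 0.0204
finger_force: 112.9
```

```bash
python3 - <<'E'
from h import *
for _ in range(3):
    read_camera("top");s=read_state();print(s["time_s"],s["ee_pos"].round(4),s["force"].round(1),s["torque"].round(2))
E
```

```text
13.325 [ 0.3907 -0.2494  0.0969] [-8.5  4.7 15.7] [ 0.22  1.86 -0.18]
13.375 [ 0.3907 -0.2493  0.0969] [-8.5  5.  16.6] [ 0.15  1.82 -0.21]
13.425 [ 0.3907 -0.2493  0.0969] [-8.9  4.9 17. ] [ 0.15  1.87 -0.15]
```

The moments suggest that the −y end is carrying most of the load, so I'll tilt slightly to lower the +y end.

Request:
move_arm([
  {"slide": [0,0,0],"turn": [0.01,0,0],"jaw": 1},
  {"slide": [0,0,0],"turn": [0.02,0,0],"jaw": 1},
  {"slide": [0,0,0],"turn": [0.02,0,0],"jaw": 1},
])

```text
time_s: 13.8
ee_pos: [0.3907, -0.2493, 0.0969]
ee_rot: [-0.078, 0.997, -0.005, 0.0]
force: [-8.5, 2.0, 16.3]
finger_gap: 0.0208
finger_force: 113.1
```

```bash
cat > rd.py <<'E'
from h import *
F=[];
for _ in range(3):
    read_camera("top");s=read_state();F.append(np.r_[s["force"],s["torque"]])
F=np.mean(F,0);print(s["time_s"],s["ee_pos"].round(4),F.round(2),"tilt(rotvec of tool z)",R.from_quat(s["ee_rot"]).as_matrix()[:,1].round(4),"ry*Fz",round(F[3]-.2*F[1],2))
E
python3 rd.py
```

```text
13.95 [ 0.3907 -0.2493  0.0969] [-8.43  3.15 16.55  0.63  1.97 -0.13] tilt(rotvec of tool z) [-0.1546  0.9879 -0.0098] ry*Fz -0.0
```

Both ends are now evenly loaded, with no net moment. Hold it, ease off, then let go.

Request:
move_arm([
  {"slide": [0,0,0.0007],"turn": [0,0,0],"jaw": 1},
  {"slide": [0,0,0.0013],"turn": [0,0,0],"jaw": 1},
  {"slide": [0,0,0.0013],"turn": [0,0,0],"jaw": 1},
  {"slide": [0,0,0.0013],"turn": [0,0,0],"jaw": 1},
  {"slide": [0,0,0.0013],"turn": [0,0,0],"jaw": 1},
  {"slide": [0,0,0.0013],"turn": [0,0,0],"jaw": 1},
  {"slide": [0,0,0.0013],"turn": [0,0,0],"jaw": 1},
])

```text
time_s: 14.82
ee_pos: [0.3907, -0.2493, 0.0968]
ee_rot: [-0.078, 0.997, -0.005, 0.0]
force: [-9.7, 4.5, 20.9]
finger_gap: 0.0206
finger_force: 113.3
```

```bash
python3 rd.py
```

```text
14.975 [ 0.3907 -0.2493  0.0968] [-9.53  3.87 20.47  0.84  2.2  -0.12] tilt(rotvec of tool z) [-0.1546  0.9879 -0.0099] ry*Fz 0.07
```

Request:
move_arm([
  {"slide": [0,0,-0.0015],"turn": [0,0,0],"jaw": 1},
  {"slide": [0,0,-0.003],"turn": [0,0,0],"jaw": 1},
  {"slide": [0,0,-0.004],"turn": [0,0,0],"jaw": 0.5},
  {"slide": [0,0,-0.004],"turn": [0,0,0],"jaw": 0.5},
  {"slide": [0,0,-0.004],"turn": [0,0,0],"jaw": 0.5},
  {"slide": [0,0,-0.004],"turn": [0,0,0],"jaw": 0.5},
  {"slide": [0,0,-0.004],"turn": [0,0,0],"jaw": 0.5},
], squeeze=30)

```text
time_s: 15.85
ee_pos: [0.3912, -0.2497, 0.0962]
ee_rot: [-0.078, 0.997, -0.005, 0.0]
force: [-0.4, 0.3, 0.5]
finger_gap: 0.0428
finger_force: 0.0
```

Released. I'll back straight up and move aside to inspect.

Request:
move_arm([
  {"slide": [0,0,-0.03],"turn": [0,0,0],"jaw": 0.5},
  {"slide": [0,0,-0.1],"turn": [0,0,0],"jaw": 0.5},
  {"slide": [0,0,-0.25],"turn": [0,0,0],"jaw": 0.5},
  {"slide": [0,0,-0.4],"turn": [0,0,0],"jaw": 0.5},
  {"slide": [0,0,-0.5],"turn": [0,0,0],"jaw": 0.5},
  {"slide": [0,0.2,-0.5],"turn": [0,0,0],"jaw": 0.5},
  {"slide": [0,0.4,-0.5],"turn": [0,0,0],"jaw": 0.5},
  {"slide": [0,0.6,-0.5],"turn": [0,0,0],"jaw": 0.5},
  {"slide": [0,0.8,-0.5],"turn": [0,0,0],"jaw": 0.5},
  {"slide": [0,0.95,-0.5],"turn": [0,0,0],"jaw": 0.5},
  {"slide": [0,0.95,-0.5],"turn": [0,0,0],"jaw": 0.5},
  {"slide": [0,0.95,-0.5],"turn": [0,0,0],"jaw": 0.5},
])

```text
time_s: 17.35
ee_pos: [0.3471, 0.0331, 0.2438]
ee_rot: [-0.078, 0.997, -0.005, 0.001]
force: [0.1, -0.4, 0.8]
finger_gap: 0.043
finger_force: 0.0
```

```bash
python3 - <<'E'
from h import *
t=read_camera("top");s=read_camera("scene");cv2.imwrite("pics/top5.png",t);cv2.imwrite("pics/scene5.png",s)
def crop(im,x,y,w=100,h=75,W=400,H=300): return cv2.resize(im[y:y+h,x:x+w],(W,H),interpolation=cv2.INTER_CUBIC)
cv2.imwrite("pics/c6.png",np.vstack([np.hstack([crop(t,400,200),crop(s,325,160)]),np.hstack([crop(t,0,60,640,360),crop(s,0,0,640,480)])]))
E
```

```text
(no output)
```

View pics/c6.png

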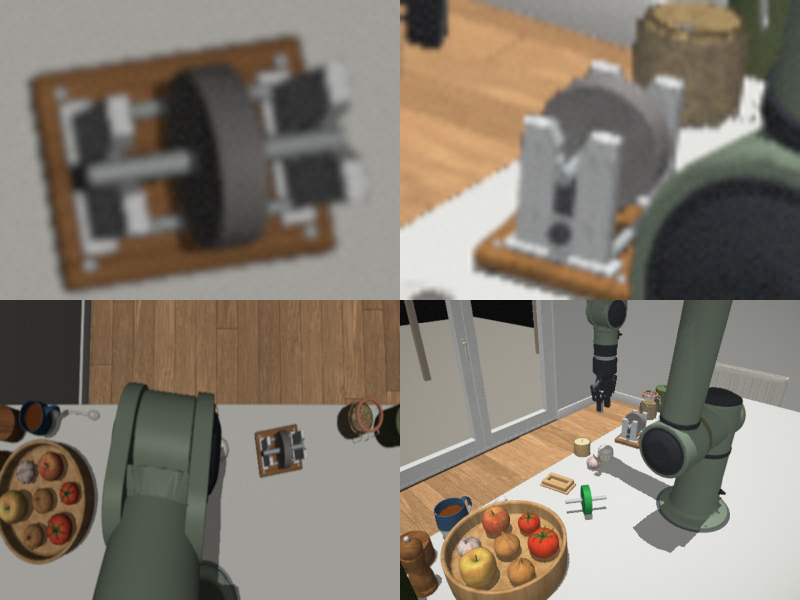

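The wheel sits in both slots with its axle straight across: the ends are at about (90,174) and (345,142) in the top crop, and the +y end at about (566,168) in the scene crop. The bystanders look undisturbed and the arm is clear.

```bash
python3 - <<'E'
from h import *
S=np.array([.3917,-.2502,0]);Rz=R.from_euler('z',.156)
o=lambda u,v,x,y:((u+.5)/4-.5+x,(v+.5)/4-.5+y)
for p in((90,174),(345,142)): print(Rz.inv().apply(plane("top",o(*p,400,200),.084)-S))
print(tri(o(90,174,400,200),o(566-400,168,325,160)))
print(job_done())
E
```

```text
[-0.00032376  0.06354129  0.084     ]
[-0.00394348 -0.06131096  0.084     ]
(array([ 0.37913235, -0.18658905,  0.09372717]), np.float64(0.004112756621514876))
the job is handed in; nothing more can be done
None
```

The wheel is seated in the stand, pressed home at about 20 N for over half a second and released, and the job is handed in; its verdict wasn't shown, and the final picture check was rough (the +y axle end read about 10 mm higher than the arm's height at contact).

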